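Point out the items for the next assay

ROBOT

A 6-joint arm with a two-finger parallel gripper is mounted at the origin on a cart in front of the work surface, level with it; the furniture and walls round the work are solid. World frame = base frame: x ahead of the robot, y to its left, z up, the work surface at z = 0. Lengths are in m, angles in rad, forces in N, time in s.
With the tool pointing down it reaches from about 0.3 to 0.95 m from the base axis. Payload 3.1 kg.
Tool frame: the origin (TCP) lies midway between the tips of the shut fingers; the grasp point (between the pads) lies 19 mm behind it; z points along the fingers, y is the direction in which the jaws open and shut (so a half turn about z gives the same grasp; the last joint's range is limited). The gripper opens to 85 mm and grips with 20 to 120 N. Pads are 22 mm wide; open, the fingers measure 114 mm over their backs; the gripper's body (76 mm by 85 mm) begins 54 mm behind the grasp point. The pads swing forward as they close: fully open they stand 13 mm farther back than shut.
Start: joints at [1.053, 0.308, 1.634, -0, 1.2, -0.07], TCP at [0.271, 0.563, 0.231] pointing down, gripper open.
Joint ranges: [-3.06, 3.06], [-0.79, 1.96], [0.05, 2.63], [-1.19, 4.34], [0.05, 2.64], [-2.94, 2.94]. Speed limits (rad/s): [2.79, 2.79, 3.14, 3.14, 3.14, 3.14].

INTERFACE

Orientations are given as a unit quaternion [x, y, z, w].
In Python, from rig import r, ik, readout, eyes, sign_off gives the robot as it stands. Calls block until the motion is done:
- r.reach(position, orientation): joint-space move of the TCP to a pose.
- r.move_linear(position, orientation=None, feed=0.15): straight line of the TCP; orientation=None keeps the orientation; feed is the mean speed in m/s.
- r.set_joints(angles): joint-space move.
- r.move_gripper(opening, newtons=None): finger opening in m; newtons is the grip in N (None keeps the last); returns when the fingers have stopped.
- r.dwell(seconds).
- ik(position, orientation): joint angles nearest the present ones, or None.
- readout.get_state(): the state.
- eyes.capture(name): name is "side" or "top" or "wrist"; returns a dict with "pixels" (400x640x3 uint8, blue, green, red), "K" (3x3 intrinsics, pixels), "rvec" (rotation vector, rad) and "tvec" (3), from world to camera coordinates, as OpenCV has them. Camera axes: x right, y down, z forward; pixel columns grow to the right and rows downward; lengths in m; the calibration is good to about 2 mm. The wrist camera is an equidistant fisheye: a pixel r from the principal point sees the ray r / f radians off the axis. A picture is of the moment at which its call begins. There is no depth.
A pose or a line that the arm cannot do raises r.IKError and nothing moves.
- sign_off(): hands the job in, once; it reports no verdict.
Trained networks look in the newest picture that a camera, given by its name, has taken for a name from the list of things; names that differ only in an ending like _2 or _b are one class to them, and where a whole thing is asked for, a point or a joint stands for the part that bears it (a point fixed in the world has none). Each returns a list of dicts, best first, with "score" (0 to 1); they miss things now and then, are a little off and sometimes report something else, mostly with a low value. They report only what shows in the picture. A call takes as long as a camera call.
- eyes.look_for(camera, thing): "box" ([left, top, right, bottom] in pixels, round what is visible of it).
The state is a dict: "time": time; "qpos": joint angles; "dq": joint speeds; "tau": joint torques, N m; "tool_pos": TCP position; "ee_rot": TCP orientation; "ft_force": force on the tool from outside, world axes, zero at the start; "wrist_torque": the same for the moment, N m; "gripper_width": finger opening in m.
Only numpy, scipy, OpenCV 4.12 (cv2) and the standard library are available. Lean on these libraries where they do the work, as an engineer would, in place of code of your own. Each camera call takes 0.05 s, during which the arm holds its last target.

TASK

Show a trainee what the next assay needs, in this order: point at the brown bottle, then at the yellow tip box, and last at the clear bottle with the blue cap. Point by holding the fingertips two or three centimetres above the middle of the thing's top for about two seconds, rise well clear on the way to the next, and finish while still pointing at the last one. Do not touch or move any bottle, box or the timer, and do not point at the white bottle or the green tip box.

Things in the scene. Friction and masses are not known exactly. Their poses are not given: they have to be found in the camera images.
- brown_bottle_top (a point): Small brown reagent bottle with a black screw cap, 46 mm in diameter, 88 mm tall, standing upright; cap about 30 mm across. This point is the centre of its top surface; z is up.
- yellow_box_top (a point): Pipette-tip box, 76 x 115 x 67 mm high, with a yellow lower half and a shut clear lid; it stands fast on the worktop. This point is the centre of its top surface; z is up.
- clear_bottle_top (a point): Clear reagent bottle with a blue screw cap (32 mm across) and a purple band on its label, 56 mm in diameter, 105 mm tall, upright. This point is the centre of its top surface; z is up.
- white_bottle_top (a point): Not to be pointed at: white reagent bottle with a white cap (37 mm across), 64 mm in diameter, 120 mm tall, upright. This point is the centre of its top surface; z is up.
- green_box_top (a point): Look-alike not to be pointed at: pipette-tip box, 81 x 119 x 67 mm high, with a green lower half and a shut clear lid; it stands fast on the worktop. This point is the centre of its top surface; z is up.
- timer_mid (a point): Bystander: white bench timer lying flat, 75 x 75 x 17 mm; this point is its centre, 8 mm up.

How it is judged:
By the outcome, as a careful person would: the job done as asked, in the order asked, and still so for the second after the job is handed in, with the robot touching nothing.
It also fails if it takes over 51 s, if anything falls off the work surface, if the arm or the gripper's body presses on something with over 40 N, if the wrist force passes 120 N, or if a joint passes its speed limit or range.

## Working session

There is one attempt and no reset: what is moved stays moved. The work goes in short steps, each a Python script; the robot and the scene stay as the last script left them, time stands still between calls to the robot, and variables do not carry over. Pictures are saved under pics/ and viewed, and the job is handed in when it is done.

```bash
mkdir -p pics; ls; python3 - <<'E'
from rig import r, ik, readout, eyes, sign_off
import cv2,numpy as np
s=readout.get_state();print(s['time'],s['tool_pos'],s['ee_rot'],s['gripper_width'])
for c in ["side","top","wrist"]:
    d=eyes.capture(c);cv2.imwrite(f"pics/{c}0.png",d["pixels"])
    R=cv2.Rodrigues(np.array(d["rvec"],float))[0];print(c,np.round(d["K"],1).tolist(),"cam at",(-R.T@np.array(d["tvec"]).ravel()).round(3))
    if c!="wrist":
      for t in ["brown_bottle_top","yellow_box_top","clear_bottle_top","white_bottle_top","green_box_top","timer_mid"]:
        print(t,[(np.round(x["box"]).tolist(),round(x["score"],2)) for x in eyes.look_for(c,t)[:3]])
E
```

```text
pics
0.0 [0.2702391  0.56264838 0.23003151] [ 2.22017903e-01  9.75041910e-01 -1.10386879e-03 -3.24170440e-04] 0.08531863998767554
side [[402.7, 0.0, 330.2], [0.0, 402.7, 197.5], [0.0, 0.0, 1.0]] cam at [ 0.131 -1.012  0.754]
brown_bottle_top [([331.0, 224.0, 346.0, 259.0], 0.82)]
yellow_box_top [([277.0, 156.0, 303.0, 186.0], 0.83)]
clear_bottle_top [([350.0, 247.0, 372.0, 293.0], 0.84)]
white_bottle_top [([378.0, 278.0, 405.0, 329.0], 0.74)]
green_box_top [([294.0, 177.0, 316.0, 214.0], 0.87), ([302.0, 222.0, 325.0, 239.0], 0.66)]
timer_mid [([279.0, 159.0, 304.0, 187.0], 0.65)]
top [[417.9, 0.0, 316.1], [0.0, 417.9, 196.6], [0.0, 0.0, 1.0]] cam at [ 0.255 -0.007  1.411]
brown_bottle_top [([340.0, 198.0, 356.0, 213.0], 0.56)]
yellow_box_top [([177.0, 201.0, 216.0, 226.0], 0.6)]
clear_bottle_top [([381.0, 194.0, 395.0, 212.0], 0.56)]
white_bottle_top [([414.0, 185.0, 438.0, 205.0], 0.7)]
green_box_top [([244.0, 201.0, 278.0, 222.0], 0.77), ([414.0, 184.0, 437.0, 204.0], 0.38)]
timer_mid [([298.0, 207.0, 318.0, 230.0], 0.81)]
wrist [[309.7, 0.0, 320.8], [0.0, 309.7, 198.7], [0.0, 0.0, 1.0]] cam at [0.202 0.597 0.373]
```

View pics/side0.png

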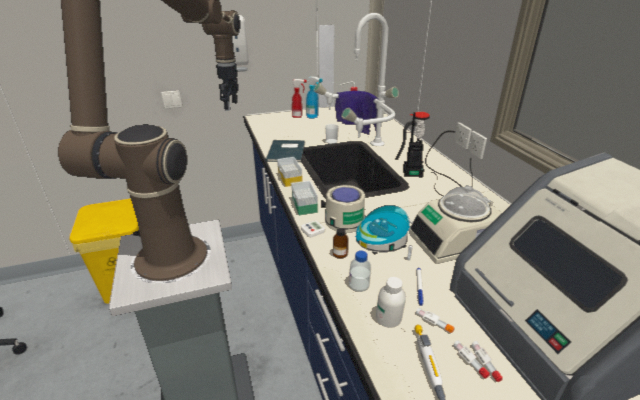

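View pics/top0.png

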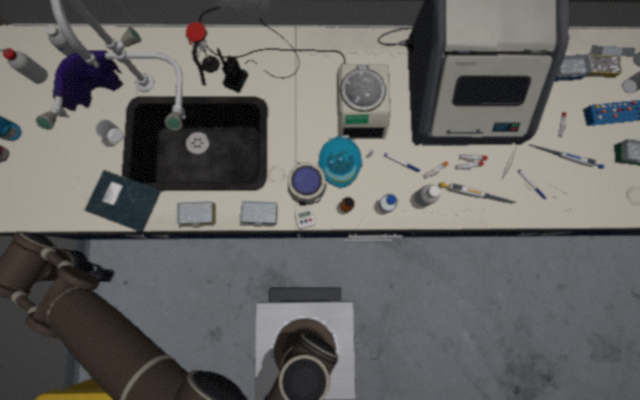

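```bash
python3 - <<'E'
import cv2
t=cv2.imread('pics/top0.png')[150:260,150:460];s=cv2.imread('pics/side0.png')[140:340,250:420]
cv2.imwrite('pics/topz.png',cv2.resize(t,None,fx=2.5,fy=2.5,interpolation=cv2.INTER_CUBIC))
cv2.imwrite('pics/sidez.png',cv2.resize(s,None,fx=3,fy=3,interpolation=cv2.INTER_CUBIC))
E
```

```text
(no output)
```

View pics/topz.png

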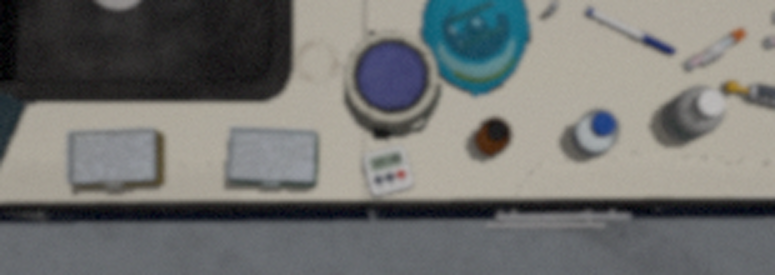

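View pics/sidez.png

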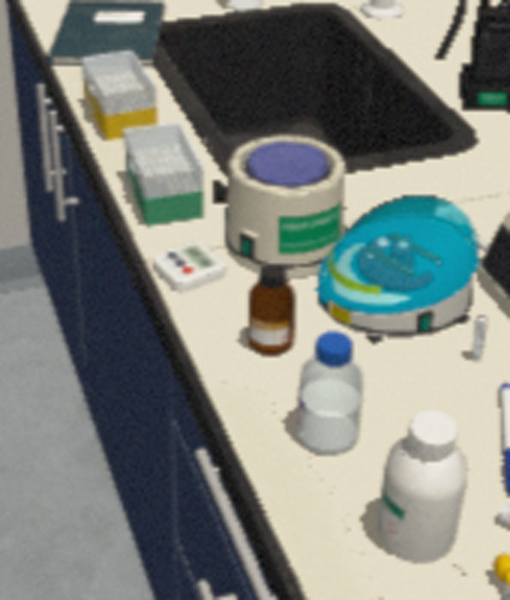

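The top view shows the brown cap at about (349,202), the blue cap at (391,200) and the yellow box lid at about (195,213). The yellow box is the leftmost one, and the side view confirms its colour. In the side view the same tops are at about (341,230), (361,253) and (290,165). Next I'll intersect the rays with the known heights and cross-check by triangulation.

```bash
cat > h.py <<'E'
import cv2,numpy as np
def cam(d): return np.array(d["K"],float),cv2.Rodrigues(np.array(d["rvec"],float))[0],np.array(d["tvec"],float).ravel()
def atz(d,uv,z):
    K,R,t=cam(d);o=-R.T@t;v=R.T@np.linalg.inv(K)@np.array([*uv,1.]);return o+v*(z-o[2])/v[2]
def proj(d,X):
    K,R,t=cam(d);p=K@(R@np.array(X)+t);return p[:2]/p[2]
E
python3 - <<'E'
from rig import r, ik, readout, eyes, sign_off
from h import *
T=eyes.capture("top");S=eyes.capture("side")
pts=dict(brown=((348.8,202.4),(341,230),.088),yellow=((194.8,212.8),(289.7,165.3),.067),clear=((390.8,199.6),(361.3,253.3),.105),white=((434.4,191.2),None,.12),timer=((305.5,218.8),None,.017),green=((258.8,212.8),None,.067))
for n,(a,b,z) in pts.items():
    print(n,atz(T,a,z).round(4),None if b is None else atz(S,b,z).round(4))
a=cv2.resize(T["pixels"],None,fx=1,fy=1)
# purple/blue pot pose
print('pot',atz(T,(307,181),.12).round(3), 'lid', atz(T,(340,162),.1).round(3))
# segment caps in top
hsv=cv2.cvtColor(T["pixels"],cv2.COLOR_BGR2HSV)
m=((hsv[...,0]>100)&(hsv[...,0]<125)&(hsv[...,1]>130)).astype(np.uint8);m[:, :375]=0;m[:,405:]=0;m[:185]=0;m[220:]=0
ys,xs=np.nonzero(m);print('blue',xs.mean(),ys.mean(),len(xs),atz(T,(xs.mean(),ys.mean()),.105))
g=T["pixels"].max(2);m=g<60;m[:, :335]=0;m[:,360:]=0;m[:190]=0;m[220:]=0
ys,xs=np.nonzero(m);print('black',xs.mean(),ys.mean(),len(xs),atz(T,(xs.mean(),ys.mean()),.088))
def ov(d,name,x0,y0,w,h,f):
    im=cv2.resize(d["pixels"][y0:y0+h,x0:x0+w],None,fx=f,fy=f,interpolation=cv2.INTER_CUBIC)
    def P(X): p=proj(d,X);return tuple(int(v) for v in ((p-[x0,y0]+.5)*f))
    for n,rad in(("brown",.015),("clear",.016),("white",.0185)):
        z=pts[n][2];c=atz(T,pts[n][0],z)
        cv2.polylines(im,[np.array([P(c+[rad*np.cos(t),rad*np.sin(t),0]) for t in np.linspace(0,6.28,30)])],True,(0,0,255),1)
    for n,w_,h_ in(("yellow",.115,.076),("green",.119,.081)):
        c=atz(T,pts[n][0],.067)
        for z in (0,-.067):cv2.polylines(im,[np.array([P(c+[sx*h_/2,sy*w_/2,z]) for sx,sy in((1,1),(1,-1),(-1,-1),(-1,1))])],True,(0,0,255) if z==0 else (255,0,255),1)
    cv2.imwrite(name,im)
ov(T,'pics/ovt.png',160,170,290,70,2.7);ov(S,'pics/ovs.png',260,140,160,195,3)
E
```

```text
brown [ 0.4646 -0.146   0.088 ] [ 0.4681 -0.1455  0.088 ]
yellow [0.4366 0.3494 0.067 ] [0.4401 0.3395 0.067 ]
clear [ 0.4703 -0.2783  0.105 ] [ 0.4731 -0.279   0.105 ]
white [ 0.4941 -0.4149  0.12  ] None
timer [ 0.421  -0.0068  0.017 ] None
green [0.4354 0.144  0.067 ] None
pot [ 0.529 -0.012  0.12 ] lid [ 0.595 -0.119  0.1  ]
blue 390.76 199.24 50 [ 0.47146352 -0.2782678   0.105     ]
black 348.25 202.11666666666667 60 [ 0.46557954 -0.14426234  0.088     ]
```

View pics/ovt.png

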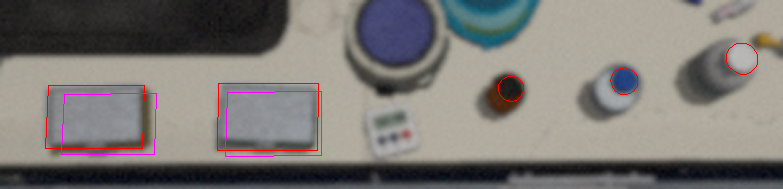

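View pics/ovs.png

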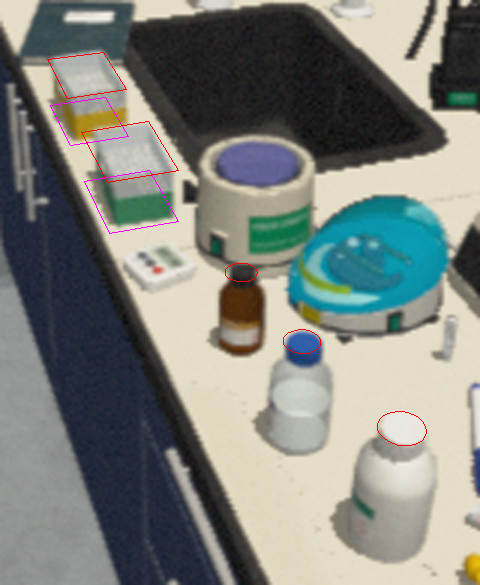

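The networks, top-view rays and side overlay agree to about 3 mm on the bottles. The lid outline puts the yellow box centre slightly inward, at about (0.441, 0.346). I'll shut the gripper, rise, then hover over the brown bottle.

```bash
cat >> h.py <<'E'
def down(x,y):
    a=1.347+(np.arctan2(y,x)-1.123)/2;return [np.cos(a),np.sin(a),0,0]
TG=dict(brown=(.4665,-.145,.088),yellow=(.441,.346,.067),clear=(.472,-.2785,.105))
E
python3 - <<'E'
from rig import r, ik, readout, eyes, sign_off
from h import *
for n,(x,y,z) in TG.items(): print(n,[None if q is None else np.round(q,2) for q in (ik([x,y,.30],down(x,y)),ik([x,y,z+.025],down(x,y)))])
s=readout.get_state();p=list(s['tool_pos']);r.move_linear([p[0],p[1],.30],feed=.15)
r.move_gripper(0.0)
x,y,z=TG['brown'];r.reach([x,y,.30],down(x,y))
s=readout.get_state();print(s['time'],s['tool_pos'],s['gripper_width'],s['ft_force'])
for c in("wrist","side"):cv2.imwrite(f"pics/{c}1.png",eyes.capture(c)["pixels"])
E
```

```text
brown [array([-0.39, -0.02,  1.87, -0.  ,  1.29, -0.09]), array([-0.39,  0.2 ,  2.04, -0.  ,  0.9 , -0.09])]
yellow [array([ 0.59,  0.13,  1.71, -0.  ,  1.3 , -0.08]), array([ 0.59,  0.36,  1.88, -0.  ,  0.9 , -0.08])]
clear [array([-0.61,  0.1 ,  1.74, -0.  ,  1.3 , -0.08]), array([-0.61,  0.28,  1.89, -0.  ,  0.96, -0.08])]
4.825 [ 0.46680564 -0.14439988  0.30002025] 0.0003689350228110004 [0.00462571 0.06998556 0.12200204]
```

View pics/wrist1.png

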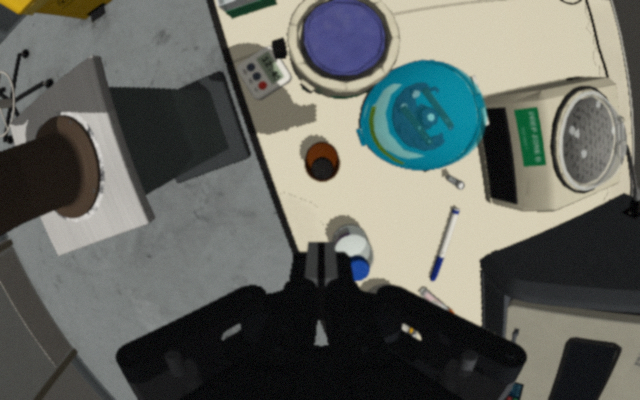

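View pics/side1.png

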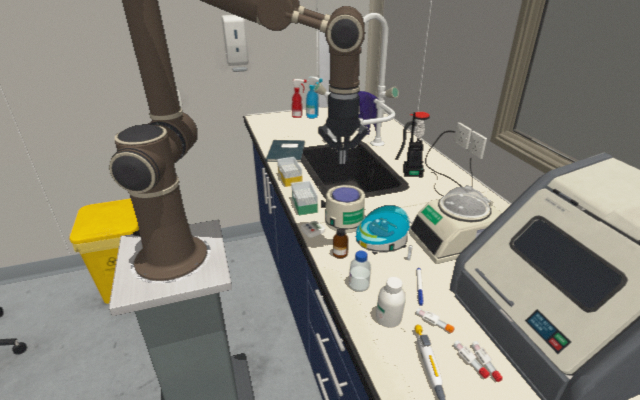

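The wrist view shows the brown cap at about (322,169) and the path is free; the shut fingertips point down at (322,245). I'll use the fisheye ray for a third fix on the brown and blue caps, then go down.

```bash
cat >> h.py <<'E'
def fish(d,uv,z):
    K,R,t=cam(d);o=-R.T@t;a=np.array([(uv[0]-K[0,2])/K[0,0],(uv[1]-K[1,2])/K[1,1]]);th=np.linalg.norm(a)
    v=R.T@np.array([*(a/th*np.sin(th)),np.cos(th)]);return o+v*(z-o[2])/v[2]
E
python3 - <<'E'
from rig import r, ik, readout, eyes, sign_off
from h import *
d=eyes.capture("wrist")
print(fish(d,(322,168.5),.088),fish(d,(360,268),.105))
x,y,z=TG['brown'];o=down(x,y)
r.move_linear([x,y,z+.025],o,feed=.12)
s=readout.get_state();print(s['time'],s['tool_pos'])
for c in("wrist","side"):cv2.imwrite(f"pics/{c}2.png",eyes.capture(c)["pixels"])
im=cv2.imread('pics/side2.png')[180:300,280:440];cv2.imwrite('pics/side2z.png',cv2.resize(im,None,fx=4,fy=4))
E
```

```text
[ 0.4690462  -0.14249945  0.088     ] [ 0.47862208 -0.27414191  0.105     ]
6.6833 [ 0.46719057 -0.14528535  0.11375499]
```

View pics/side2z.png

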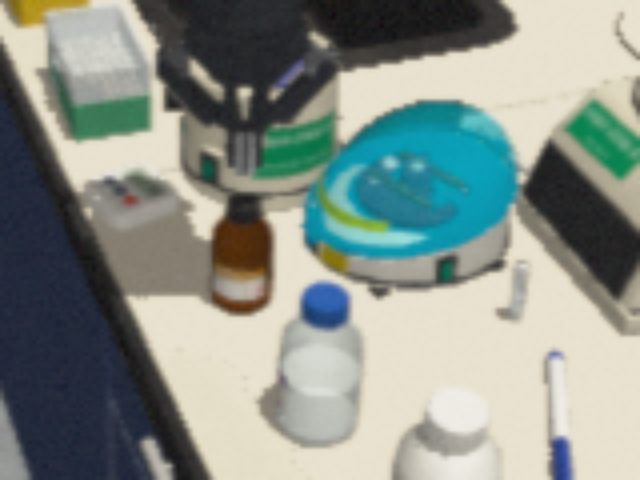

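View pics/wrist2.png

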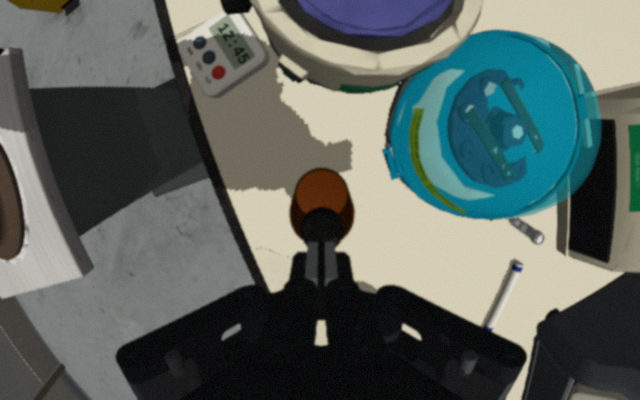

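The fingertips hover just above the black cap, centred in both views, at side zoom (243,170) over (243,207). I'll hold there, then rise and move over the yellow box.

```bash
python3 - <<'E'
from rig import r, ik, readout, eyes, sign_off
from h import *
r.dwell(2.3)
x,y,z=TG['brown'];r.move_linear([x,y,.30],down(x,y),feed=.15)
x,y,z=TG['yellow'];r.reach([x,y,.30],down(x,y));r.dwell(.2)
s=readout.get_state();print(s['time'],s['tool_pos'])
d=eyes.capture("wrist");im=d["pixels"].copy()
K,R,t=cam(d)
def P(X):
    v=R@np.array(X)+t;th=np.arctan2(np.hypot(v[0],v[1]),v[2]);e=v[:2]/np.hypot(v[0],v[1])*th
    return (int(K[0,0]*e[0]+K[0,2]),int(K[1,1]*e[1]+K[1,2]))
cv2.polylines(im,[np.array([P((x+a*.038,y+b*.0575,z)) for a,b in((1,1),(1,-1),(-1,-1),(-1,1))])],True,(0,0,255),1)
cv2.imwrite('pics/wrist3.png',im)
print([v["box"] for v in eyes.look_for("wrist","yellow_box_top")])
E
```

```text
12.475 [0.44156782 0.3451672  0.30008276]
[[281.5, 107.9, 376.7, 212.3]]
```

View pics/wrist3.png

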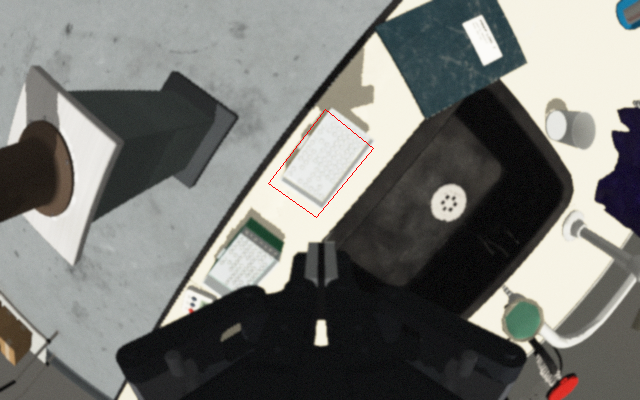

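The wrist view shows the lid at about (283–371, 110–205), centred near (327,158). That is a few pixels off my outline, so I'll correct.

```bash
python3 - <<'E'
from rig import r, ik, readout, eyes, sign_off
from h import *
d=eyes.capture("wrist");K,R,t=cam(d)
im=cv2.resize(d["pixels"][95:225,260:395],None,fx=4,fy=4,interpolation=cv2.INTER_CUBIC);cv2.imwrite('pics/wz.png',im)
print(fish(d,(327,158),.067),fish(d,(321,162),.067))
T=eyes.capture("top");im=cv2.resize(T["pixels"][190:240,165:295],None,fx=6,fy=6,interpolation=cv2.INTER_CUBIC);cv2.imwrite('pics/tz.png',im)
E
```

```text
[0.44098148 0.35895286 0.067     ] [0.43828828 0.35046811 0.067     ]
```

View pics/wz.png

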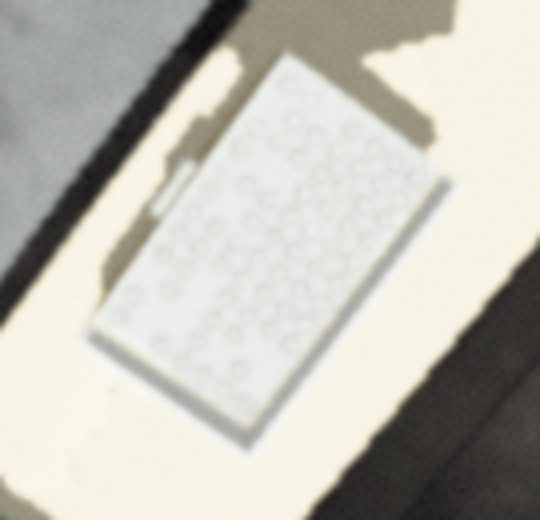

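View pics/tz.png

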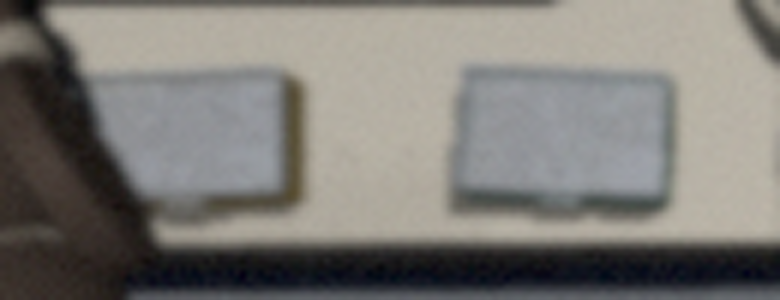

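```bash
python3 - <<'E'
from rig import r, ik, readout, eyes, sign_off
from h import *
from scipy.optimize import least_squares
d=eyes.capture("wrist");c=np.array([(331.2,108.2),(370.5,139.7),(322,203),(283.8,176.3)])
w=np.array([fish(d,p,.067) for p in c]);print(w.round(4),w.mean(0));print([np.linalg.norm(w[i]-w[i-1]).round(4) for i in range(4)])
T=eyes.capture("top")
# top-view corners from first picture (zoom2.5, off 150)
ct=np.array([(70,131),(156,130),(159,183),(70,186)])/2.5+150
w=np.array([atz(T,p,.067) for p in ct]);print(w.round(4),w.mean(0))
# where do K/pose say fingertips are
K,R,t=cam(d);X=np.array(readout.get_state()['tool_pos']);v=R@X+t;th=np.arctan2(np.hypot(*v[:2]),v[2]);print('tip px',v[:2]/np.hypot(*v[:2])*th*K[0,0]+K[:2,2], v)
E
```

```text
[[0.4069 0.4101 0.067 ]
 [0.4682 0.4103 0.067 ]
 [0.4719 0.3098 0.067 ]
 [0.4127 0.3079 0.067 ]] [0.43991847 0.35951623 0.067     ]
[np.float64(0.1024), np.float64(0.0613), np.float64(0.1006), np.float64(0.0593)]
[[0.4707 0.4046 0.067 ]
 [0.4715 0.2942 0.067 ]
 [0.4026 0.2881 0.067 ]
 [0.3994 0.4012 0.067 ]] [0.43606698 0.34703141 0.067     ]
tip px [319.69490189 257.4632012 ] [-0.00059033  0.03044716  0.15847254]
```

The wrist view (sharp) gives the lid top as about 101×60 mm, a tapered lid centred at y≈0.359. The top view included the side wall and gave 0.347–0.353. I'll use (0.440, 0.355), which is well inside a centimetre of either.

```bash
sed -i 's/yellow=(.441,.346,.067)/yellow=(.440,.355,.067)/' h.py; python3 - <<'E'
from rig import r, ik, readout, eyes, sign_off
from h import *
x,y,z=TG['yellow'];o=down(x,y)
r.reach([x,y,.25],o);r.move_linear([x,y,z+.025],o,feed=.12)
s=readout.get_state();print(s['time'],s['tool_pos'])
d=eyes.capture("wrist")["pixels"];e=eyes.capture("side")["pixels"][100:220,230:390]
cv2.imwrite('pics/w4.png',d);cv2.imwrite('pics/s4.png',cv2.resize(e,None,fx=4,fy=4))
E
```

```text
14.5583 [0.44076088 0.35552771 0.09296214]
```

View pics/w4.png

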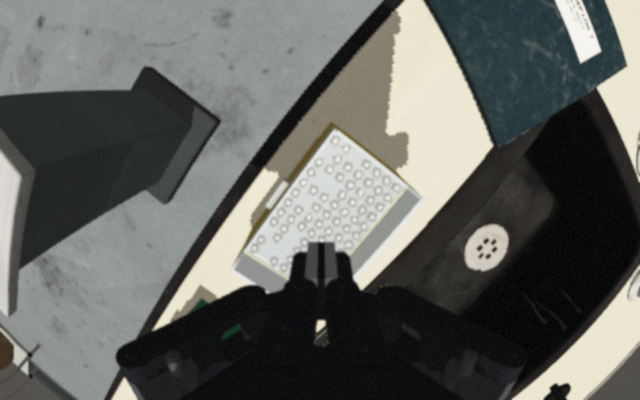

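View pics/s4.png

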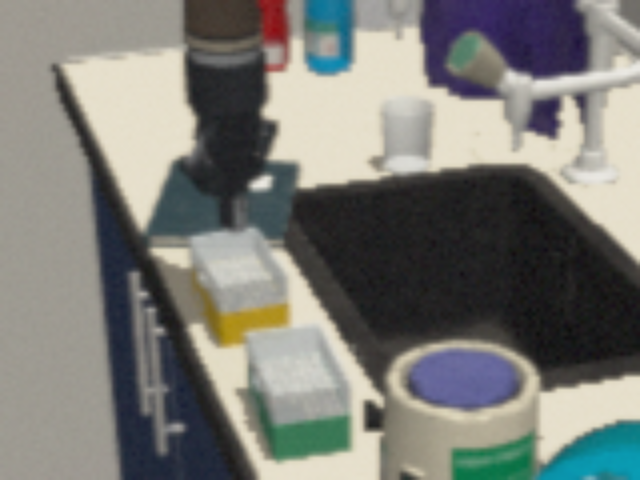

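The lid is clear, so the white rectangle I measured is the inner tip rack, which is lower down. The grey strips are the lid's walls, and their outer edges are the lid's top rim. I'll re-fit with the rim corners while hovering.

```bash
python3 - <<'E'
from rig import r, ik, readout, eyes, sign_off
from h import *
d=eyes.capture("wrist");p=d["pixels"][110:300,215:435]
cv2.imwrite('pics/w5.png',cv2.resize(p,None,fx=3,fy=3,interpolation=cv2.INTER_CUBIC))
K,R,t=cam(d);print(-R.T@t)
for z in(.067,.03,.04):
  print(z,[fish(d,q,z)[:2].round(4) for q in((335,125),(422,197),(232,272))])
def P(X):
    v=R@np.array(X)+t;th=np.arctan2(np.hypot(v[0],v[1]),v[2]);e=v[:2]/np.hypot(v[0],v[1])*th
    return [3*(K[0,0]*e[0]+K[0,2]-215+.5),3*(K[1,1]*e[1]+K[1,2]-110+.5)]
im=cv2.imread('pics/w5.png')
for cy,col in((.340,(0,0,255)),(.350,(0,160,0))):
  for z in(.067,0):
    cv2.polylines(im,[np.array([P((.440+a*.038,cy+b*.0575,z)) for a,b in((1,1),(1,-1),(-1,-1),(-1,1))],int)],True,col,1)
cv2.imwrite('pics/w5o.png',im)
E
```

```text
[0.39259557 0.41556493 0.23488839]
0.067 [array([0.4058, 0.4116]), array([0.4717, 0.4127]), array([0.4127, 0.2997])]
0.03 [array([0.4087, 0.4108]), array([0.4892, 0.4121]), array([0.4171, 0.2742])]
0.04 [array([0.408, 0.411]), array([0.4845, 0.4123]), array([0.4159, 0.2811])]
```

View pics/w5o.png

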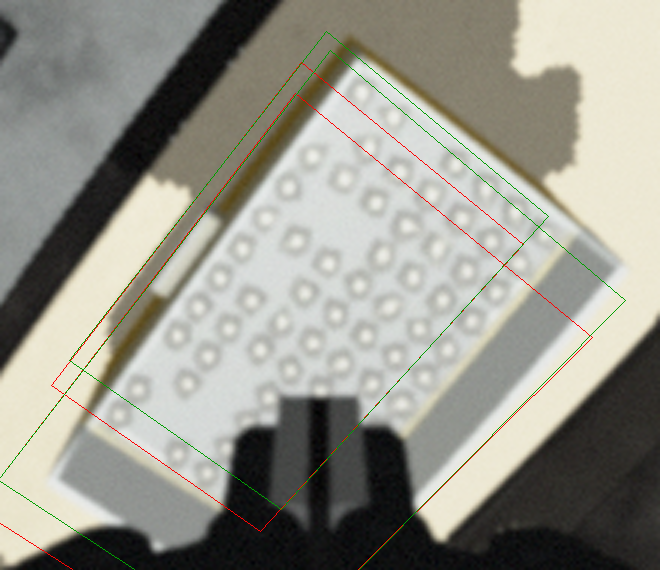

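```bash
python3 - <<'E'
from rig import r, ik, readout, eyes, sign_off
from h import *
d=eyes.capture("side");x0,y0,f=262,128,10
im=cv2.resize(d["pixels"][y0:y0+60,x0:x0+60],None,fx=f,fy=f,interpolation=cv2.INTER_CUBIC)
def P(X): return ((proj(d,X)-[x0,y0]+.5)*f).astype(int)
for cy,col in((.342,(0,0,255)),(.355,(0,160,0))):
  for z in(.067,0):
    cv2.polylines(im,[np.array([P((.440+a*.032,cy+b*.0565,z)) for a,b in((1,1),(1,-1),(-1,-1),(-1,1))],int)],True,col,1)
s=readout.get_state();X=np.array(s['tool_pos']);print(s['time'],X)
cv2.circle(im,tuple(int(v) for v in P(X)),5,(255,0,255),2)
cv2.imwrite('pics/s6.png',im)
E
```

```text
14.7583 [0.44043576 0.35530696 0.0927165 ]
```

View pics/s6.png

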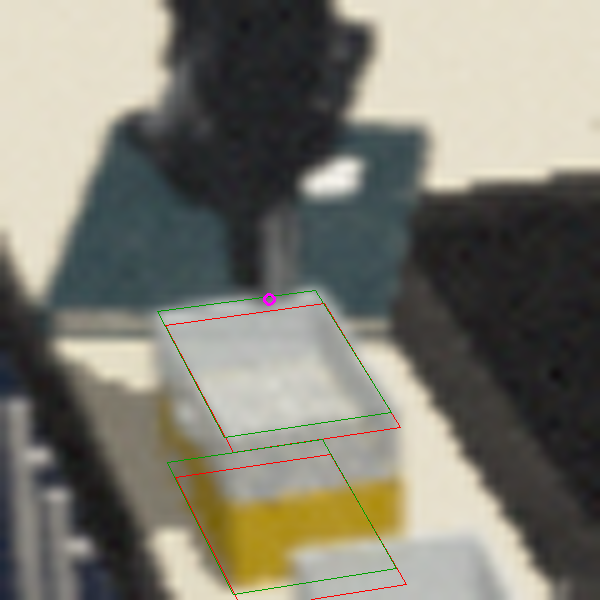

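The 0.355 outline fits the side view: rim corner at (157,312), near edge at y≈437. The tool point is over the lid's middle, so I'll hold, rise and go above the clear bottle.

```bash
python3 - <<'E'
from rig import r, ik, readout, eyes, sign_off
from h import *
r.dwell(2.3)
x,y,z=TG['yellow'];r.move_linear([x,y,.30],down(x,y),feed=.15)
x,y,z=TG['clear'];r.reach([x,y,.30],down(x,y));r.dwell(.2)
s=readout.get_state();print(s['time'],s['tool_pos'])
d=eyes.capture("wrist");im=d["pixels"]
hsv=cv2.cvtColor(im,cv2.COLOR_BGR2HSV);m=((hsv[...,0]>105)&(hsv[...,0]<125)&(hsv[...,1]>150)).astype(np.uint8)
n,l,st,c=cv2.connectedComponentsWithStats(m)
for i in range(1,n):
    if st[i,4]>40: print(st[i],c[i],fish(d,c[i],.105))
cv2.imwrite('pics/w7.png',im)
E
```

```text
21.0583 [ 0.47237739 -0.27785656  0.30000253]
[310 159  26  27 530] [322.16981132 172.2490566 ] [ 0.47474002 -0.27713879  0.105     ]
[426 161   6  28 140] [428.05       174.14285714] [ 0.58033037 -0.34021411  0.105     ]
[624 358   8  15  75] [627.56       364.54666667] [ 1.00515927 -1.24925839  0.105     ]
[602 390  12  10  43] [606.97674419 395.41860465] [ 0.93480684 -1.38402891  0.105     ]
```

View pics/w7.png

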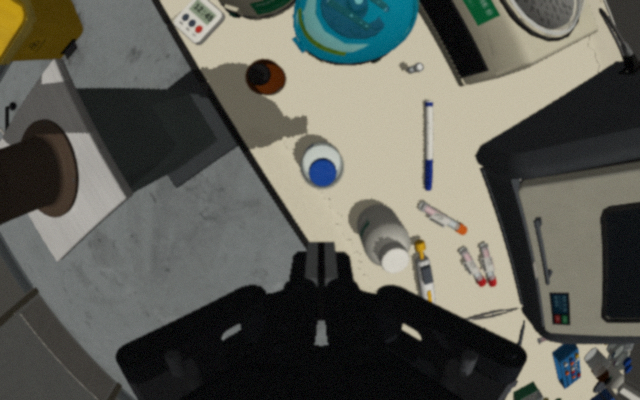

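The blue cap is at (322,172), giving (0.475, -0.277), which agrees within 3 mm. I'll go down now.

```bash
python3 - <<'E'
from rig import r, ik, readout, eyes, sign_off
from h import *
x,y,z=.473,-.278,.105;o=down(x,y)
r.move_linear([x,y,z+.025],o,feed=.12)
s=readout.get_state();print(s['time'],s['tool_pos'])
d=eyes.capture("wrist")["pixels"];e=eyes.capture("side")["pixels"][200:320,290:450]
cv2.imwrite('pics/w8.png',d);cv2.imwrite('pics/s8.png',cv2.resize(e,None,fx=4,fy=4))
r.dwell(2.3)
s=readout.get_state();print(s['time'],s['tool_pos'],s['ft_force'],np.abs(s['dq']).max())
E
```

```text
22.675 [ 0.4736354  -0.27846599  0.13087902]
25.075 [ 0.47301558 -0.27800402  0.13002984] [ 0.21925375 -0.45924462 -0.51148293] 0.0015964098931329164
```

View pics/w8.png

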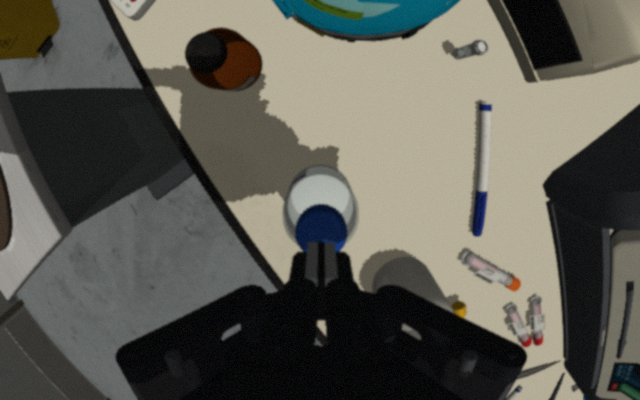

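View pics/s8.png

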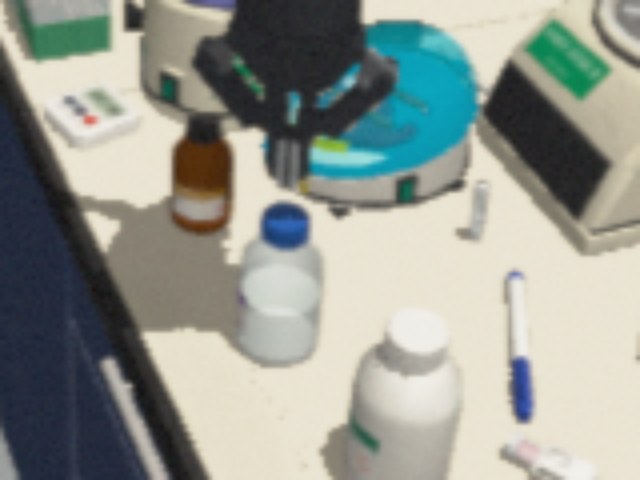

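The fingertips (side zoom (290,185)) are above the blue cap (287,220) with a visible gap. Nothing has moved, so I'm handing in.

```bash
python3 -c "
from rig import sign_off
print(sign_off())"
```

```text
the job is handed in; nothing more can be done
None
```

The arm pointed at the brown bottle, then the yellow tip box, and last the clear bottle with the blue cap. I handed the job in while it was still over the last one. Each hold lasted about 2.3 s or a little more, with the shut fingertips about 25 mm above the top. Between targets the tool rose to z = 0.30 m. About 25 s had passed on the robot's clock when I handed in.

- **Final check:** The TCP was at (0.473, -0.278, 0.130), still and with wrist force under 1 N. Pictures showed a gap above the blue cap, and nothing appeared to have moved.
- **Position estimates:** The top, side and wrist views agreed to within about 4 mm on the brown and clear caps. My first estimates of the yellow box's middle disagreed: y = 0.340 (side), 0.349 (top) and 0.359 (wrist). I re-fitted it to the rim of the clear lid and used y = 0.355, which matched both the side and wrist pictures.

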